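# Clamp a bioreactor sensor until the torque knob clicks

## Task

Set the blue-headed steel sensor gently down, upright and fully home, in the pocket of the red clamp stand and let go of it; then turn the black knob clockwise (seen from above) until the jaw holds the sensor and the knob slips and clicks, and stop after one or two clicks without ratcheting on. Let go, and leave the bottle, beaker and wrench where they stand.

Things in the scene. Friction and masses are not known exactly. Their poses are not given: they have to be found in the camera images.
- clamp: clamp stand fixed on the bench: aluminium base 210 x 90 x 10 mm, origin under its centre, x from the red gear tower (76 x 76 mm, top at z = 50 mm, centred at x = -65 mm, vertical knob axis) to the fixed jaw (70 mm wide, top at z = 50 mm, flat face at x = 73 mm looking to -x). Two cheeks (x 37 to 73 mm, inner faces at y = +-18.5 mm, top at z = 24 mm) bound the pocket
- pocket (a point): middle of the open pocket on its floor (clamp x = 55, y = 0, z = 12 mm), axes as the clamp's. The pocket is 38 mm long in x with the jaw open and 37 mm wide in y. The sensor may stand on the floor anywhere in it; the closing jaw then pushes it along +x against the fixed jaw, 3 mm beyond the middle
- seat: rubber floor of the pocket, 36 x 36 mm, 2 mm thick, its top at the pocket point; origin at the centre of its underside. Delicate: set the sensor on it with less than 25 N
- jaw: moving jaw, dark steel, 34 mm wide, from z = 12 to 48 mm; origin at the foot of its gripping face, which looks to the clamp's +x and starts 20 mm to -x of the pocket point. The knob turned clockwise drives it to +x, 7 mm per rad, once an unseen play (0 to 1.2 rad, differs each time) is taken up; it closes 8 mm to grip the sensor. It holds itself when the knob is let go
- collar: aluminium disc, 62 mm across and 6 mm thick, under the knob, with a black tick at its +x edge; origin at the centre of its underside on the knob's axis, z up. It is the driven side of the clutch: it turns with the knob (taking up the play, then driving the jaw) until the jaw is tight, then stands still while the knob slips.
- knob: black torque-limiting knob, origin on its axis at its underside, 61 mm above the bench, z up: skirt 52 mm across, 8 mm high, with a grip bar 46 mm long in x, 14 mm thick in y, up to 38 mm, white line to +x. Torque: under 0.03 N m in the play, 0.05 to 0.17 moving the jaw; when tight it climbs to 0.2 to 0.25, falls to about 0 at the click, and again every 20 deg. Needs 1.5 to 3 rad, so regrasp
- knob_grip (a point): point on the knob's axis, 26 mm above the knob's origin, at half height of the grip bar; axes as the knob's
- knob_mark (a point): white mark on the knob's skirt, 24 mm from the axis along the knob's x, 8 mm above its origin. At the start it stands over the collar's tick; in the collar's frame it moves towards -y as the clutch slips: the slip angle is atan2(-y, x) of the mark there. Let go, the knob settles on the nearest multiple of 20 degrees
- sensor: bioreactor sensor to be clamped, standing upright on the bench: cylinder 30 mm in diameter and 82 mm high (lower 56 mm bare steel, then a blue plastic head), with a brass connector 16 mm across up to 95 mm; about 0.1 to 0.2 kg; origin at the centre of its underside, z up
- bottle: amber bottle with a red cap, 48 mm across, 85 mm high, bystander; origin at the centre of its underside
- beaker: clear open beaker, 64 mm across, 85 mm high, bystander; origin at the centre of its underside
- wrench: steel wrench 150 mm long lying on the bench along its x, bystander; origin under its middle
Things that resemble listed ones, but are neither listed nor needed, are in the scene too. Of the things shaped like the clamp, the aluminium one is meant.

How it is judged:
By the outcome, as a careful person would: the job done as asked, in the order asked, and still so for the second after the job is handed in, with the robot touching nothing.
It also fails if it takes over 72 s, if anything falls off the work surface, if the arm or the gripper's body presses on something with over 40 N, if the wrist force passes 120 N, or if a joint passes its speed limit or range.

## Robot

A 6-joint arm with a two-finger parallel gripper is mounted at the origin on the work surface. World frame = base frame: x ahead of the robot, y to its left, z up, the work surface at z = 0. Lengths are in m, angles in degrees, forces in N, time in s.
With the tool pointing down it reaches from about 0.375 to 0.9 m from the base axis. Payload 3.1 kg.
Tool frame: the origin (TCP) lies at the very end of the fingers, on their centre line; the grasp point (between the pads) lies 19 mm behind it; z points along the fingers, y is the direction in which the jaws open and shut (so a half turn about z gives the same grasp; the last joint's range is limited). The gripper opens to 87 mm and grips with 3 to 60 N. Pads are 19 mm wide; open, the fingers measure 117 mm over their backs; the gripper's body (75 mm by 190 mm) begins 51 mm behind the grasp point.
Start: joints at [-87.176, 30.224, 82.088, -0, 67.689, -10.227], TCP at [0.141, -0.609, 0.223] pointing down, gripper open.
Joint ranges: [-176.69, 176.69], [-43.24, 126.21], [12.49, 139.97], [-82, 262], [0, 151.66], [-163.58, 163.58]. Speed limits (degrees/s): [159.86, 159.86, 180, 180, 180, 180].

## Interface

Orientations are given as a 3x3 rotation matrix whose columns are the frame's x, y, z axes.
In Python, from rig import readout, capture, camera_model, bot, spot_in, regions_of gives the robot as it stands.
- The arm moves only by the tool send_rows, never from a script. Its argument "moves" is a list that holds one entry, the list of rows, each a list of 7 numbers: the turn, a rotation vector about the tool's x, y, z in degrees, then the shift along the tool's x, y, z in cm, then the opening, from -1 (shut) to 1 (fully open). A call has exactly 5 rows; each row shifts and turns the commanded pose from where the row before left it, along the tool's axes as they then stand; what a row does not reach is not made up. A row lasts 1/10 s, in which the tool goes at most 50 mm and 8.59 degrees, less where a joint would pass 70% of its speed; a pose out of reach is approached as far as the arm can. A call with a gripper value outside its range is refused whole. The fingers move at their own pace and stop on an object; the grip force is fixed at half the most. Time passes only in rows, so rows that do not move let the fingers close, or fill a call up. It gives the time, the measured TCP pose, the force and the opening at its end, in the units of the state.
- readout.read_state(): the state, without advancing time (a new reading comes with each control period).
- capture(name): name is "scene" or "top" or "wrist"; returns the picture (480x640x3 uint8, blue, green, red); there is no depth.
- camera_model(name): a dict with "camera_matrix" (3x3 intrinsics, pixels), "pose" (4x4, takes a point from camera to world coordinates). Camera axes: x right, y up, looking along -z (the intrinsics and any distortion apply to the point x, -y, -z); pixel columns grow to the right and rows downward; lengths in m; the calibration is good to about 2 mm. A picture is of the moment at which its call begins: read the wrist's pose just before it. camera_model takes no time and is no camera call; for the wrist camera it gives the pose at the moment of the call.
- bot.hand_in(): hands the job in, once; it reports no verdict.
Trained networks look in the newest picture that a camera, given by its name, has taken for a name from the list of things; names that differ only in an ending like _2 or _b are one class to them, and where a whole thing is asked for, a point or a joint stands for the part that bears it (a point fixed in the world has none). Each returns a list of dicts, best first, with "p" (0 to 1); they miss things now and then, are a little off and sometimes report something else, mostly with a low value. They report only what shows in the picture. A call takes as long as a camera call. They do not tell look-alikes from the thing itself.
- spot_in(camera, thing): "location" ([x, y, z] in m, in world coordinates, good to about 4 mm: the middle of the surface that is visible of it).
- regions_of(camera, thing): "mask" (480x640 bool, what is visible of it).
The state is a dict: "time_s": time; "joint_positions": joint angles; "qvel": joint speeds; "tau": joint torques, N m; "position": TCP position; "tcp_rot": TCP orientation; "force": force on the tool from outside, world axes, zero at the start; "moment": the same for the moment, N m; "opening": opening from 0.0 (shut) to 1.0 (fully open).
Only numpy, scipy, OpenCV 4.12 (cv2) and the standard library are available. Lean on these libraries where they do the work, as an engineer would, in place of code of your own. Each camera call takes 0.05 s, during which the arm holds its last target. There are 200 camera calls.

## Working session

There is one attempt and no reset: what is moved stays moved. The work goes in short steps, Python scripts to look and compute and a tool call to move; the robot and the scene stay as the last step left them, time stands still between calls to the robot, and variables do not carry over. Pictures are saved under pics/ and viewed, about 8 in all and at most 12, crops included, and the job is handed in when it is done.

Besides the shell and the picture viewer there is one more tool, called after "Request:" by a JSON object that holds its "api" and its "payload". send_rows: Moves the arm, as the interface text tells. Its arguments: {"type":"object","properties":{"moves":{"type":"array","items":{"type":"array","items":{"type":"array","items":{"type":"number"}}}}},"required":["moves"]}

```bash
ls; mkdir -p pics
python3 - <<'E'
from rig import readout,capture,camera_model,spot_in,regions_of
import cv2,numpy as np
ims=[]
for c in["scene","top"]:
    im=capture(c); cv2.imwrite(f"pics/{c}0.png",im)
    for t in["clamp","knob","sensor","jaw","collar","bottle","beaker","wrench","knob_mark"]:
        for r in spot_in(c,t)[:3]: print(c,t,np.round(r["location"],3),round(r["p"],2))
s=readout.read_state();print(s)
for c in["scene","top","wrist"]:
    m=camera_model(c);print(c,np.round(m["pose"],3).tolist(),m["camera_matrix"], m.keys())
E
```

```text
pics
scene clamp [ 0.288 -0.219  0.032] 0.82
scene clamp [ 0.506 -0.064  0.03 ] 0.68
scene clamp [0.333 0.134 0.033] 0.62
scene knob [ 0.238 -0.23   0.073] 0.76
scene knob [0.28  0.133 0.075] 0.72
scene knob [ 0.452 -0.064  0.07 ] 0.69
scene sensor [ 0.487 -0.267  0.058] 0.91
scene jaw [0.368 0.15  0.037] 0.77
scene jaw [ 0.537 -0.05   0.031] 0.6
scene jaw [ 0.318 -0.21   0.034] 0.57
scene collar [ 0.455 -0.068  0.071] 0.79
scene collar [ 0.239 -0.234  0.07 ] 0.77
scene collar [0.288 0.129 0.07 ] 0.74
scene bottle [0.522 0.234 0.044] 0.65
scene beaker [0.68  0.205 0.056] 0.78
scene beaker [ 0.456 -0.066  0.07 ] 0.72
scene wrench [ 0.692 -0.21   0.008] 0.81
scene knob_mark [ 0.454 -0.065  0.073] 0.92
scene knob_mark [0.288 0.129 0.079] 0.88
scene knob_mark [ 0.236 -0.235  0.075] 0.62
top clamp [ 0.508 -0.043  0.022] 0.74
top clamp [ 0.292 -0.211  0.024] 0.68
top clamp [ 0.562 -0.041  0.01 ] 0.63
top knob [0.279 0.137 0.066] 0.89
top knob [ 0.444 -0.06   0.069] 0.87
top knob [ 0.226 -0.226  0.065] 0.67
top sensor [ 0.471 -0.251  0.083] 0.8
top jaw [ 0.304 -0.21   0.034] 0.81
top jaw [0
[... 1258 characters left out ...]
173812]
 [  0.         571.67297051 238.22895003]
 [  0.           0.           1.        ]] dict_keys(['camera_matrix', 'pose'])
top [[0.008, 0.998, -0.065, 0.419], [-1.0, 0.006, -0.022, -0.008], [-0.022, 0.065, 0.998, 1.301], [0.0, 0.0, 0.0, 1.0]] [[622.69973134   0.         317.97068204]
 [  0.         622.69973134 260.4300914 ]
 [  0.           0.           1.        ]] dict_keys(['camera_matrix', 'pose'])
wrist [[0.226, 0.939, 0.257, 0.212], [-0.974, 0.219, 0.059, -0.593], [-0.001, -0.264, 0.965, 0.385], [0.0, 0.0, 0.0, 1.0]] [[413.1957053    0.         320.40212583]
 [  0.         413.1957053  237.43656607]
 [  0.           0.           1.        ]] dict_keys(['camera_matrix', 'pose'])
```

View pics/scene0.png

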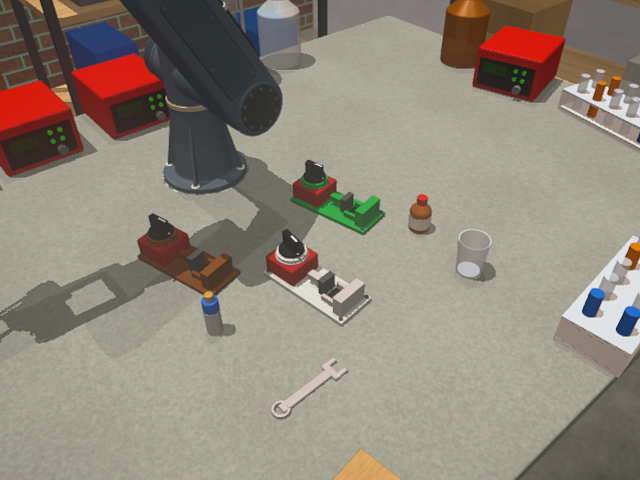

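View pics/top0.png

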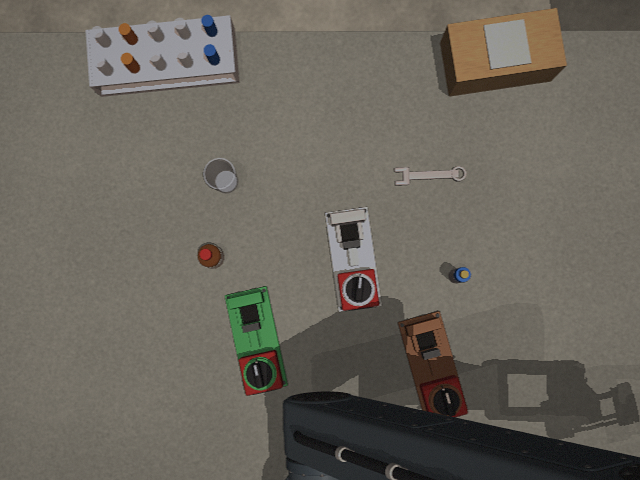

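The aluminium clamp is the middle one (knob near (358,290) in the top view, fixed jaw near (348,213)). The sensor is at (460,274), with the wrench, bottle and beaker well away from both.

```bash
cat > h.py <<'E'
from rig import readout,capture,camera_model,spot_in,regions_of,bot
import cv2,numpy as np
def pix(m,u,v,z):
    K=m["camera_matrix"];P=m["pose"]
    d=P[:3,:3]@np.array([(u-K[0,2])/K[0,0],-(v-K[1,2])/K[1,1],-1]);o=P[:3,3]
    return (o+d*(z-o[2])/d[2])[:2]
def proj(m,p):
    K=m["camera_matrix"];P=m["pose"];c=P[:3,:3].T@(np.asarray(p)-P[:3,3])
    return np.array([K[0,2]-K[0,0]*c[0]/c[2],K[1,2]+K[1,1]*c[1]/c[2]])
def go(target,h):
    "shift (cm, present tool axes) and turn (deg about tool z) so tool y points along heading h (mod 180)"
    s=readout.read_state();R=s["tcp_rot"]
    y=np.degrees(np.arctan2(R[1,1],R[0,1]));t=-((h-y+90)%180-90)
    print("t",round(s["time_s"],2),"pos",np.round(s["position"],4),"yhead",round(y,2),"q6",round(s["joint_positions"][5],1))
    print(" shift cm",np.round(R.T@(np.array(target)-s["position"])*100,2),"turn",round(t,2))
E
python3 - <<'E'
from h import *
m=camera_model("top");capture("top")
for t in["clamp","sensor","knob","collar"]:
    for r in regions_of("top",t)[:3]:
        k=r["mask"].astype(np.uint8);c,(w,h),a=cv2.minAreaRect(cv2.findNonZero(k));b=cv2.boxPoints((c,(w,h),a))
        z={"clamp":.01,"sensor":.082,"knob":.07,"collar":.064}[t]
        print(t,round(r["p"],2),np.round(c),np.round((w,h)),"ctr",np.round(pix(m,*c,z),4),"box",np.round([pix(m,*q,z) for q in b],3).tolist())
go([.475,-.255,.25],7)
E
```

```text
clamp 0.92 [432. 367.] [107.  44.] ctr [ 0.2858 -0.2151] box [[0.378, -0.142], [0.403, -0.229], [0.195, -0.288], [0.169, -0.201]]
clamp 0.84 [352. 259.] [101.  44.] ctr [ 0.5072 -0.0508] box [[0.605, 0.01], [0.619, -0.081], [0.41, -0.111], [0.397, -0.021]]
clamp 0.78 [255. 341.] [105.  45.] ctr [0.3363 0.1486] box [[0.432, 0.218], [0.452, 0.127], [0.242, 0.08], [0.222, 0.17]]
sensor 0.53 [458. 274.] [15. 21.] ctr [ 0.4725 -0.2555] box [[0.487, -0.235], [0.487, -0.276], [0.458, -0.276], [0.458, -0.235]]
knob 0.91 [358. 289.] [26. 25.] ctr [ 0.443  -0.0594] box [[0.469, -0.035], [0.469, -0.084], [0.418, -0.084], [0.417, -0.035]]
knob 0.8 [259. 374.] [26. 24.] ctr [0.2749 0.1331] box [[0.3, 0.157], [0.3, 0.11], [0.25, 0.109], [0.249, 0.156]]
knob 0.7 [446. 402.] [28. 26.] ctr [ 0.2247 -0.2321] box [[0.251, -0.207], [0.252, -0.257], [0.198, -0.257], [0.198, -0.207]]
collar 0.93 [358. 289.] [28. 28.] ctr [ 0.4431 -0.0606] box [[0.471, -0.033], [0.471, -0.088], [0.416, -0.088], [0.415, -0.033]]
collar 0.89 [445. 400.] [30. 30.] ctr [ 0.2276 -0.2312] box [[0.256, -0.202], [0.257, -0.261], [0.199, -0.26], [0.198, -0.202]]
collar 0.76 [259. 374.] [30. 31.] ctr [0.2752 0.1348] box [[0.274, 0.177], [0.317, 0.134], [0.277, 0.092], [0.233, 0.135]]
t 1.25 pos [ 0.1412 -0.6088  0.2225] yhead -76.95 q6 -10.2
 shift cm [ 40.51 -26.93  -2.75] turn -83.95
```

Request:
{"api": "send_rows", "payload": {"moves": [[[0, 0, 0, 4.03, -2.69, 0, 1], [0, 0, 0, 4.03, -2.69, 0, 1], [0, 0, 0, 4.03, -2.69, 0, 1], [0, 0, 0, 4.03, -2.69, 0, 1], [0, 0, 0, 4.03, -2.69, 0, 1]]]}}

```text
time_s: 1.75
position: [0.3081, -0.431, 0.2228]
tcp_rot: [[0.974, 0.225, 0.0], [0.225, -0.974, -0.001], [0.0, 0.001, -1.0]]
force: [0.2, -0.8, -0.1]
opening: 1.001
```

Request:
{"api": "send_rows", "payload": {"moves": [[[0, 0, 0, 4.03, -2.69, 0, 1], [0, 0, 0, 4.03, -2.69, 0, 1], [0, 0, 0, 4.03, -2.69, 0, 1], [0, 0, 0, 4.03, -2.69, 0, 1], [0, 0, 4.7, 4.03, -2.69, 0, 1]]]}}

```text
time_s: 2.25
position: [0.4743, -0.2543, 0.2228]
tcp_rot: [[0.99, 0.143, 0.001], [0.143, -0.99, -0.001], [0.0, 0.001, -1.0]]
force: [0.7, -0.3, 0.3]
opening: 1.0
```

Request:
{"api": "send_rows", "payload": {"moves": [[[0, 0, 0, 0, 0, 0, 1], [0, 0, 0, 0, 0, 0, 1], [0, 0, 0, 0, 0, 0, 1], [0, 0, 0, 0, 0, 0, 1], [0, 0, 0, 0, 0, 0, 1]]]}}

```text
time_s: 2.75
position: [0.4722, -0.257, 0.2225]
tcp_rot: [[0.99, 0.143, -0.0], [0.143, -0.99, -0.0], [-0.0, -0.0, -1.0]]
force: [-0.0, 0.9, 1.1]
opening: 1.0
```

Run:
```python
from h import *
m=camera_model("wrist");im=capture("wrist")
for r in spot_in("wrist","sensor")[:2]: print(r["p"],np.round(r["location"],4))
for r in regions_of("wrist","sensor")[:2]:
    k=r["mask"];v,u=np.nonzero(k);print(r["p"],u.min(),u.max(),v.min(),v.max(),u.mean(),v.mean())
p=[.4725,-.2555]
for z in(0,.082,.095):print(z,proj(m,p+[z]))
cv2.imwrite("pics/w1.png",im);go([.4725,-.2555,.2],98.3)
```

```text
0.63 [ 0.4773 -0.2614  0.0801]
0.98 308 346 188 241 326.5264759586123 215.0566037735849
0 [319.10141543 203.39094526]
0.082 [318.65778617 223.49908331]
0.095 [318.56585681 227.66591435]
t 2.9 pos [ 0.4725 -0.2566  0.2226] yhead -81.74 q6 41.3
 shift cm [ 0.02 -0.11  2.26] turn -0.04
```

View pics/w1.png

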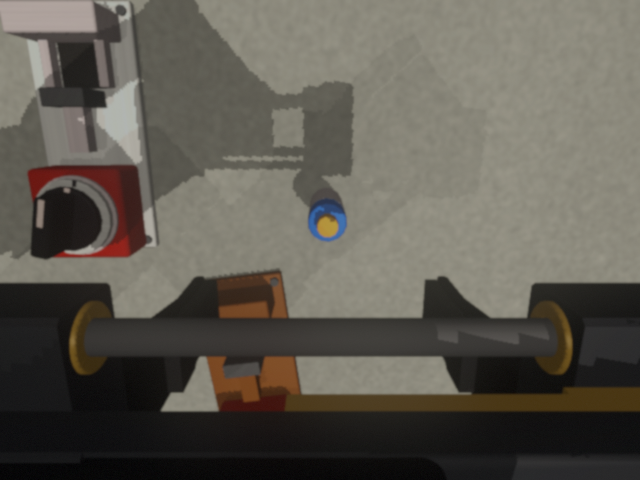

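The wrist view shows the brass connector centred near (327,227), about 8 px right of my prediction. That puts the sensor near (0.4735, -0.2613).

Request:
{"api": "send_rows", "payload": {"moves": [[[0, 0, 0, 0, 0.5, 4, 1], [0, 0, 0, 0, 0, 4, 1], [0, 0, 0, 0, 0, 4, 1], [0, 0, 0, 0, 0, 3, 1], [0, 0, 0, 0, 0, 2.4, 1]]]}}

```text
time_s: 3.4
position: [0.4729, -0.2606, 0.0466]
tcp_rot: [[0.989, 0.145, -0.002], [0.145, -0.989, 0.001], [-0.001, -0.002, -1.0]]
force: [0.8, -0.3, 0.3]
opening: 1.0
```

Request:
{"api": "send_rows", "payload": {"moves": [[[0, 0, 0, 0, 0, 0, 1], [0, 0, 0, 0, 0, 0, 0.5], [0, 0, 0, 0, 0, 0, 0.4], [0, 0, 0, 0, 0, 0, 0], [0, 0, 0, 0, 0, 0, -1]]]}}

```text
time_s: 3.9
position: [0.4744, -0.2612, 0.0498]
tcp_rot: [[0.989, 0.145, 0.002], [0.145, -0.989, -0.002], [0.002, 0.002, -1.0]]
force: [0.4, -0.1, 0.3]
opening: 0.721
```

Request:
{"api": "send_rows", "payload": {"moves": [[[0, 0, 0, 0, 0, 0, -1], [0, 0, 0, 0, 0, 0, -1], [0, 0, 0, 0, 0, 0, -1], [0, 0, 0, 0, 0, 0, -1], [0, 0, 0, 0, 0, 0, -1]]]}}

```text
time_s: 4.4
position: [0.4738, -0.2608, 0.0486]
tcp_rot: [[0.989, 0.145, 0.0], [0.145, -0.989, -0.0], [0.0, 0.0, -1.0]]
force: [-0.4, -0.7, 1.0]
opening: 0.337
```

Run:
```python
from h import *
im=capture("scene");cv2.imwrite("pics/s1.png",cv2.resize(im[200:380,120:400],None,fx=2.5,fy=2.5))
go([.56,-.043,.11],98.3);s=readout.read_state();print(s["opening"],s["force"],s["tcp_rot"][:,2])
```

```text
t 4.45 pos [ 0.4738 -0.2608  0.0486] yhead -81.65 q6 41.0
 shift cm [ 11.69 -20.3   -6.15] turn 0.05
0.3362975050259273 [-0.4605889   0.22496713  0.57911097] [ 1.15712719e-04 -1.67782066e-04 -9.99999979e-01]
```

View pics/s1.png

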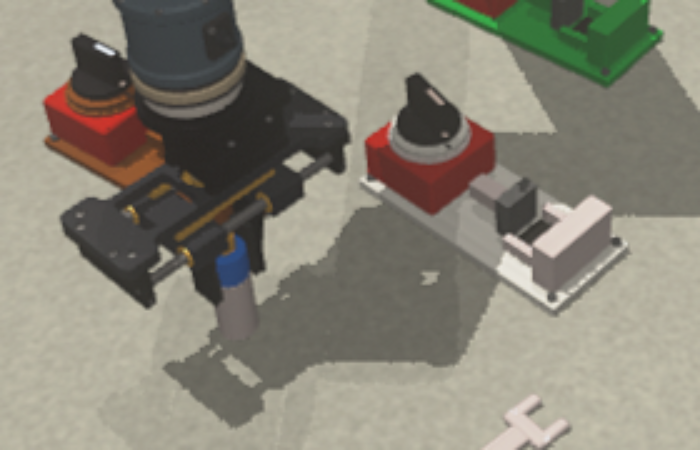

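The scene view shows the fingers holding the sensor's blue head, sensor upright. The opening of 0.337 is about 29 mm, so it is gripped. Next I lift and move beside the clamp for a closer look.

Request:
{"api": "send_rows", "payload": {"moves": [[[0, 0, 0, 0, 0, -1, -1], [0, 0, 0, 0, 0, -3, -1], [0, 0, 0, 0, 0, -4, -1], [0, 0, 0, 1, -2, -4, -1], [0, 0, 0, 2, -3, 0, -1]]]}}

```text
time_s: 4.95
position: [0.4991, -0.2099, 0.1743]
tcp_rot: [[0.99, 0.142, 0.01], [0.142, -0.99, -0.007], [0.009, 0.009, -1.0]]
force: [0.9, 0.1, -2.1]
opening: 0.339
```

Request:
{"api": "send_rows", "payload": {"moves": [[[0, 0, 0, 3, -3.5, 0, -1], [0, 0, 0, 3, -3.5, 0, -1], [0, 0, 0, 2, -2.5, 0, -1], [0, 0, 0, 0, 0, 0, -1], [0, 0, 0, 0, 0, 0, -1]]]}}

```text
time_s: 5.45
position: [0.5611, -0.1004, 0.1686]
tcp_rot: [[0.989, 0.148, -0.001], [0.148, -0.989, -0.0], [-0.001, -0.0, -1.0]]
force: [-0.1, 0.1, -1.9]
opening: 0.335
```

Run:
```python
from h import *
m=camera_model("wrist");im=capture("wrist")
for t in["knob","collar","knob_mark","seat","jaw","clamp","pocket"]:
    try:
        for r in spot_in("wrist",t)[:2]: print(t,round(r["p"],2),np.round(r["location"],4))
    except Exception as e: print(t,e)
c=np.array([.507,-.051]);a=np.radians(8.3);R=np.array([[np.cos(a),-np.sin(a)],[np.sin(a),np.cos(a)]])
for n,x,y,z in[("base",.105,.045,.01),("base",.105,-.045,.01),("base",-.105,.045,.01),("base",-.105,-.045,.01),("pocket",.055,0,.012),("fj",.073,.035,.05),("fj",.073,-.035,.05),("tower",-.027,-.038,.05),("tower",-.027,.038,.05)]:
    q=proj(m,[*(c+R@[x,y]),z]);print(n,x,y,np.round(q));cv2.drawMarker(im,tuple(int(v) for v in q),(0,255,0),0,8,1)
cv2.imwrite("pics/w2.png",im)
s=readout.read_state();print(s["position"],s["opening"],s["force"])
np.savez("w2.npz",**m)
```

```text
collar 0.56 [ 0.4428 -0.0835  0.0614]
knob_mark 0.4 [ 0.4452 -0.0844  0.0635]
seat 0.93 [ 0.5589 -0.0448  0.0106]
jaw 0.78 [ 0.5376 -0.0499  0.0308]
jaw 0.56 [0.3726 0.1419 0.0141]
clamp 0.81 [0.3783 0.1336 0.0164]
clamp 0.64 [ 0.571  -0.0949  0.1876]
pocket 0.91 [ 0.5598 -0.0459  0.0122]
pocket 0.7 [0.3779 0.1333 0.0087]
base 0.105 0.045 [187. 143.]
base 0.105 -0.045 [305. 143.]
base -0.105 0.045 [206. 384.]
base -0.105 -0.045 [307. 384.]
pocket 0.055 0 [248. 208.]
fj 0.073 0.035 [187. 193.]
fj 0.073 -0.035 [289. 194.]
tower -0.027 -0.038 [295. 326.]
tower -0.027 0.038 [194. 326.]
[ 0.56117758 -0.10208475  0.16854431] 0.3372771263791124 [ 0.50647705  0.17303988 -2.33392681]
```

View pics/w2.png

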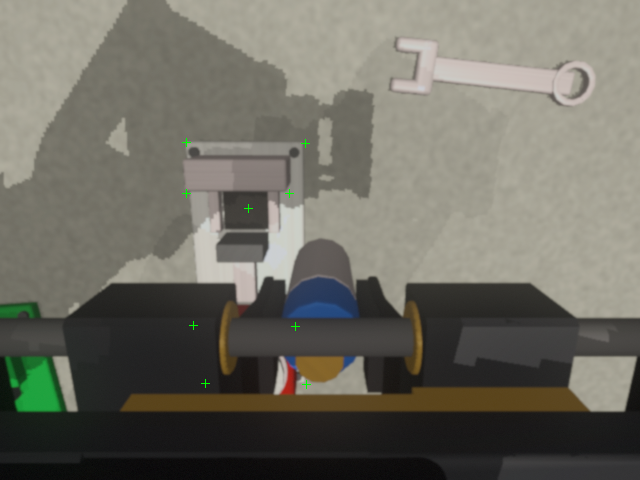

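The overlay fits the aluminium clamp to 1–2 px: base corners seen at (188,142) and (303,142), fixed-jaw edge at row 191. Next I check how the sensor sits in the grip.

Run:
```python
from h import *
m=dict(np.load("w2.npz"));t=np.array([.5612,-.1021,.1685]);X=np.array([.989,.145,0]);Y=np.array([.145,-.989,0])
zb=.1685-.0486
for d in(-.003,0,.003):
    print(d,[np.round(proj(m,t*[1,1,0]+[0,0,zb+h]+X*(d+e)),1).tolist() for h,e in((0,.015),(.056,.015),(.082,.015))])
b=proj(m,t*[1,1,0]+[0,0,zb+.056]+Y*.015),proj(m,t*[1,1,0]+[0,0,zb+.056]-Y*.015);print(b)
for q in((187.5,142),(303.5,142)):print(pix(m,*q,.01))
for q in((185,191),(289,191)):print(pix(m,*q,.05))
go([.562,-.0425,.0606],98.3)
```

```text
-0.003 [[323.7, 242.7], [324.7, 281.5], [325.4, 309.7]]
0 [[323.8, 237.3], [324.7, 274.5], [325.4, 301.5]]
0.003 [[323.8, 231.8], [324.8, 267.4], [325.5, 293.3]]
(array([361.28074715, 309.18802055]), array([287.74180999, 308.9421027 ]))
[0.60497383 0.00806184]
[ 0.61798814 -0.07878268]
[ 0.57550045 -0.00454554]
[ 0.58604502 -0.07484884]
t 5.85 pos [ 0.5612 -0.1021  0.1685] yhead -81.73 q6 60.2
 shift cm [ 0.94 -5.88 10.79] turn -0.03
```

Request:
{"api": "send_rows", "payload": {"moves": [[[0, 0, 0, 1.05, -3, 0, -1], [0, 0, 0, 0, -2.4, 0, -1], [0, 0, 0, 0, -0.5, 0, -1], [0, 0, 0, 0, 0, 1, -1], [0, 0, 0, 0, 0, 2, -1]]]}}

```text
time_s: 6.35
position: [0.5651, -0.0426, 0.1393]
tcp_rot: [[0.989, 0.145, 0.005], [0.145, -0.989, -0.002], [0.004, 0.003, -1.0]]
force: [0.2, -0.3, -2.5]
opening: 0.338
```

Request:
{"api": "send_rows", "payload": {"moves": [[[0, 0, 0, 0, 0, 1, -1], [0, 0, 0, 0, 0, 0, -1], [0, 0, 0, 0, 0, 0, -1], [0, 0, 0, 0, 0, 0, -1], [0, 0, 0, 0, 0, 0, -1]]]}}

```text
time_s: 6.85
position: [0.5639, -0.0417, 0.1292]
tcp_rot: [[0.989, 0.145, 0.002], [0.145, -0.989, -0.0], [0.001, 0.001, -1.0]]
force: [0.1, -0.0, -2.6]
opening: 0.336
```

Run:
```python
from h import *
go([.563,-.0424,.0606],98.4);s=readout.read_state();print(s["force"],s["moment"])
```

```text
t 6.85 pos [ 0.5639 -0.0417  0.1292] yhead -81.66 q6 66.1
 shift cm [-0.11  0.05  6.86] turn -0.06
[ 0.11027064 -0.00788264 -2.60000228] [ 0.02538414 -0.00590161 -0.04417336]
```

Request:
{"api": "send_rows", "payload": {"moves": [[[0, 0, 0, -0.1, 0.05, 1.5, -1], [0, 0, 0, 0, 0, 1.5, -1], [0, 0, 0, 0, 0, 1, -1], [0, 0, 0, 0, 0, 0.7, -1], [0, 0, 0, 0, 0, 0.5, -1]]]}}

```text
time_s: 7.35
position: [0.5626, -0.042, 0.0763]
tcp_rot: [[0.989, 0.145, 0.0], [0.145, -0.989, -0.0], [0.0, 0.0, -1.0]]
force: [-0.3, -0.1, -2.9]
opening: 0.335
```

Request:
{"api": "send_rows", "payload": {"moves": [[[0, 0, 0, 0, 0, 0.4, -1], [0, 0, 0, 0, 0, 0.3, -1], [0, 0, 0, 0, 0, 0.3, -1], [0, 0, 0, 0, 0, 0.2, -1], [0, 0, 0, 0, 0, 0, -1]]]}}

```text
time_s: 7.85
position: [0.5623, -0.042, 0.0644]
tcp_rot: [[0.989, 0.145, -0.0], [0.145, -0.989, 0.0], [-0.0, -0.0, -1.0]]
force: [-0.9, -0.1, -2.1]
opening: 0.339
```

Request:
{"api": "send_rows", "payload": {"moves": [[[0, 0, 0, 0, 0, 0, -1], [0, 0, 0, 0, 0, 0.1, -1], [0, 0, 0, 0, 0, 0, -1], [0, 0, 0, 0, 0, 0.1, -1], [0, 0, 0, 0, 0, 0, -1]]]}}

```text
time_s: 8.35
position: [0.5624, -0.042, 0.0625]
tcp_rot: [[0.989, 0.145, -0.0], [0.145, -0.989, 0.0], [-0.0, -0.0, -1.0]]
force: [-0.1, -0.5, -2.9]
opening: 0.337
```

Request:
{"api": "send_rows", "payload": {"moves": [[[0, 0, 0, 0, 0, 0.05, -1], [0, 0, 0, 0, 0, 0, -1], [0, 0, 0, 0, 0, 0.05, -1], [0, 0, 0, 0, 0, 0, -1], [0, 0, 0, 0, 0, 0, -1]]]}}

```text
time_s: 8.85
position: [0.5624, -0.042, 0.0615]
tcp_rot: [[0.989, 0.145, -0.0], [0.145, -0.989, 0.0], [-0.0, -0.0, -1.0]]
force: [-0.0, 1.0, -1.6]
opening: 0.338
```

Request:
{"api": "send_rows", "payload": {"moves": [[[0, 0, 0, 0, 0, 0.05, -1], [0, 0, 0, 0, 0, 0, -1], [0, 0, 0, 0, 0, 0, -1], [0, 0, 0, 0, 0, 0, -1], [0, 0, 0, 0, 0, 0, -1]]]}}

```text
time_s: 9.35
position: [0.5624, -0.042, 0.0611]
tcp_rot: [[0.989, 0.145, -0.0], [0.145, -0.989, 0.0], [-0.0, -0.0, -1.0]]
force: [0.6, -0.6, -2.7]
opening: 0.341
```

Request:
{"api": "send_rows", "payload": {"moves": [[[0, 0, 0, 0, 0, 0.05, -1], [0, 0, 0, 0, 0, 0, -1], [0, 0, 0, 0, 0, 0, -1], [0, 0, 0, 0, 0, 0, -1], [0, 0, 0, 0, 0, 0, -1]]]}}

```text
time_s: 9.85
position: [0.5625, -0.042, 0.0606]
tcp_rot: [[0.989, 0.145, 0.0], [0.145, -0.989, -0.0], [0.0, 0.0, -1.0]]
force: [0.2, 0.3, -0.3]
opening: 0.336
```

Request:
{"api": "send_rows", "payload": {"moves": [[[0, 0, 0, 0, 0, 0.03, -1], [0, 0, 0, 0, 0, 0, -1], [0, 0, 0, 0, 0, 0, -1], [0, 0, 0, 0, 0, 0, -1], [0, 0, 0, 0, 0, 0, -1]]]}}

```text
time_s: 10.35
position: [0.5626, -0.042, 0.0605]
tcp_rot: [[0.989, 0.145, 0.0], [0.145, -0.989, -0.0], [0.0, 0.0, -1.0]]
force: [0.1, 0.4, 2.9]
opening: 0.339
```

Contact felt at TCP z 0.0605, as expected from the grasp height, with about 5 N of unloading. Release gently, then lift.

Request:
{"api": "send_rows", "payload": {"moves": [[[0, 0, 0, 0, 0, 0, -0.3], [0, 0, 0, 0, 0, 0, -0.2], [0, 0, 0, 0, 0, 0, 0], [0, 0, 0, 0, 0, 0, 0.2], [0, 0, 0, 0, 0, 0, 0.4]]]}}

```text
time_s: 10.85
position: [0.5623, -0.042, 0.0601]
tcp_rot: [[0.989, 0.145, -0.0], [0.145, -0.989, 0.0], [-0.0, -0.0, -1.0]]
force: [-0.4, -0.1, -0.3]
opening: 0.589
```

Request:
{"api": "send_rows", "payload": {"moves": [[[0, 0, 0, 0, 0, 0, 0.4], [0, 0, 0, 0, 0, 0, 0.4], [0, 0, 0, 0, 0, 0, 0.4], [0, 0, 0, 0, 0, -0.5, 0.4], [0, 0, 0, 0, 0, -1.5, 0.4]]]}}

```text
time_s: 11.35
position: [0.5613, -0.0417, 0.0795]
tcp_rot: [[0.989, 0.145, -0.003], [0.145, -0.989, 0.001], [-0.003, -0.001, -1.0]]
force: [0.2, -0.7, 0.1]
opening: 0.698
```

Request:
{"api": "send_rows", "payload": {"moves": [[[0, 0, 0, 0, 0, -4, 0.4], [0, 0, 0, 0, 0, -4, 0.4], [0, 0, 0, 0, 0, -4, 0.4], [0, 0, 0, -2, 0, 0, 0.4], [0, 0, 0, -3, 0, 0, 0.4]]]}}

```text
time_s: 11.85
position: [0.515, -0.0499, 0.2026]
tcp_rot: [[0.989, 0.146, 0.007], [0.146, -0.989, -0.002], [0.006, 0.003, -1.0]]
force: [-0.8, -0.9, -0.7]
opening: 0.698
```

Request:
{"api": "send_rows", "payload": {"moves": [[[0, 0, 0, -4, 0, 0, 0.4], [0, 0, 0, -3, 0, 0, 0.4], [0, 0, 0, 0, 0, 0, 0.4], [0, 0, 0, 0, 0, 0, 0.4], [0, 0, 0, 0, 0, 0, 0.4]]]}}

```text
time_s: 12.35
position: [0.4454, -0.0599, 0.2008]
tcp_rot: [[0.989, 0.145, 0.003], [0.145, -0.989, -0.001], [0.003, 0.001, -1.0]]
force: [0.6, -0.8, 1.5]
opening: 0.702
```

Run:
```python
from h import *
m=camera_model("wrist");im=capture("wrist")
for t in["knob","collar","knob_mark","sensor"]:
    for r in spot_in("wrist",t)[:1]: print(t,round(r["p"],2),np.round(r["location"],4))
    for r in regions_of("wrist",t)[:1]:
        v,u=np.nonzero(r["mask"]);print(round(r["p"],2),u.min(),u.max(),v.min(),v.max())
c=np.array([.508,-.0504]);a=np.radians(8.4);X=np.array([np.cos(a),np.sin(a)]);Y=np.array([-X[1],X[0]])
for x,y,z in[(-.065,0,.099),(-.042,.007,.099),(-.042,-.007,.099),(-.088,.007,.099),(-.088,-.007,.099),(-.041,0,.069),(-.034,0,.067),(.058,0,.107),(.055,0,.107)]:
    q=proj(m,[*(c+X*x+Y*y),z]);print(x,y,np.round(q));cv2.drawMarker(im,tuple(int(v) for v in q),(0,255,0),0,5,1)
im2=capture("scene")[200:360,220:420]
cv2.imwrite("pics/w3.png",np.vstack([im[100:400,:],cv2.resize(im2,None,fx=1.8,fy=1.8,dst=None) if 0 else cv2.copyMakeBorder(cv2.resize(im2,(375,300)),0,0,0,265,0)]))
go([*(c-.065*X),.2],98.4);print(readout.read_state()["joint_positions"])
```

```text
0.57 283 353 194 271
collar 0.6 [ 0.4448 -0.0554  0.0697]
0.65 278 358 185 271
knob_mark 0.81 [ 0.4458 -0.0587  0.0669]
0.65 284 353 194 271
sensor 0.62 [ 0.5577 -0.0395  0.0948]
0.75 296 344 19 84
-0.065 0 [320. 241.]
-0.042 0.007 [309. 206.]
-0.042 -0.007 [331. 206.]
-0.088 0.007 [310. 273.]
-0.088 -0.007 [330. 273.]
-0.041 0 [320. 197.]
-0.034 0 [320. 187.]
0.058 0 [320.  36.]
0.055 0 [320.  41.]
t 12.85 pos [ 0.4438 -0.0594  0.2002] yhead -81.64 q6 59.7
 shift cm [-0.02  0.05  0.02] turn -0.04
[-2.19769486e+01  1.86544817e+01  1.08071588e+02  1.00142464e-03
  5.32812779e+01  5.96612030e+01]
```

View pics/w3.png

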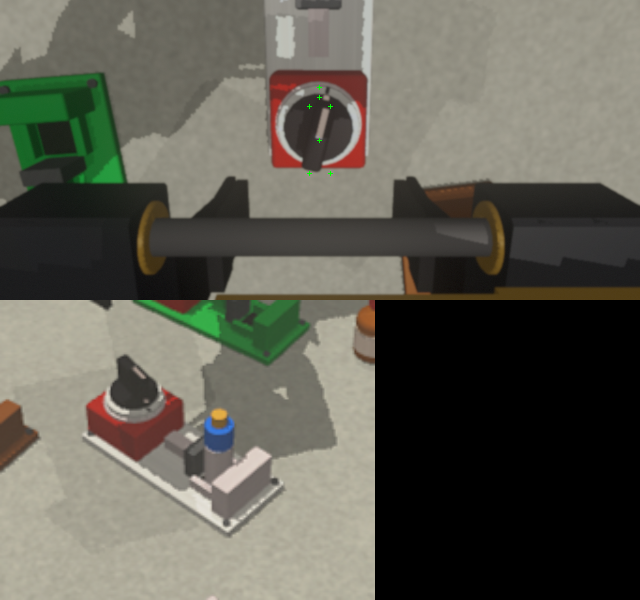

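The sensor stands upright in the pocket of the aluminium clamp. The knob bar is turned about 14° clockwise of the clamp axis, so I zoom in to measure its angle.

Run:
```python
from h import *
m=camera_model("wrist");im=capture("wrist");np.savez("w4.npz",**m)
cv2.imwrite("pics/w4.png",cv2.resize(im[165:285,260:380],(600,600),interpolation=cv2.INTER_CUBIC))
```

```text
(no output)
```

View pics/w4.png

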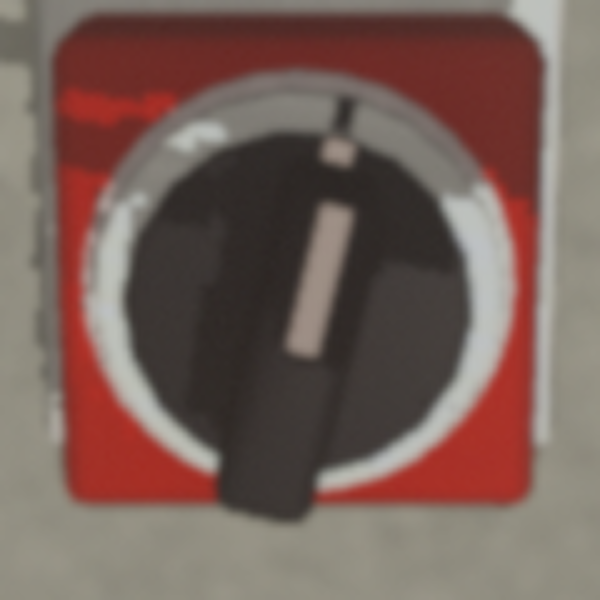

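Run:
```python
from h import *
m=dict(np.load("w4.npz"))
P=lambda x,y,z:pix(m,260+x/5,165+y/5,z)
c1=(P(82,300,.061)+P(516,300,.061))/2; print("collar",c1, "topbot",(P(299,90,.061)+P(299,490,.061))/2)
print("skirt",P(125,300,.069),P(472,300,.069),(P(298,132,.069)+P(298,482,.069))/2)
a,b=P(336,203,.099),P(304,357,.099);d=a-b;print("line",a,b,np.degrees(np.arctan2(d[1],d[0])))
a=P(339,150,.069);t=P(344,115,.061);e=P(265,515,.099);print("mark",a,"tick",t,"tail end",e)
k=np.array([.4437,-.06])
for q in(a,t,k-(e-k)):d=q-k;print(np.degrees(np.arctan2(d[1],d[0])),np.hypot(*d))
```

```text
collar [ 0.44336548 -0.05883417] topbot [ 0.44409033 -0.05873156]
skirt [ 0.44156399 -0.03344996] [ 0.44897681 -0.08355445] [ 0.44362008 -0.05867383]
line [ 0.46593227 -0.06045237] [ 0.44490507 -0.05937748] -2.92635504212292
mark [ 0.4679627  -0.06102409] tick [ 0.47188078 -0.06129729] tail end [ 0.42229883 -0.05740523]
-2.41692348811096 0.02428429994461594
-2.635732982658148 0.02821062216656194
-6.913055603595816 0.02155790128600798
```

Request:
{"api": "send_rows", "payload": {"moves": [[[0, 0, -8.4, 0, 0, 0, 0.4], [0, 0, -8.4, 0, 0, 0, 0.4], [0, 0, -8.4, 0, 0, 0, 0.4], [0, 0, -8.4, 0, 0, 0, 0.4], [0, 0, -8.4, 0, 0, 0, 0.4]]]}}

```text
time_s: 13.4
position: [0.4437, -0.0594, 0.2003]
tcp_rot: [[0.633, 0.774, 0.0], [0.774, -0.633, 0.0], [0.0, 0.0, -1.0]]
force: [0.6, 0.2, -0.1]
opening: 0.702
```

Request:
{"api": "send_rows", "payload": {"moves": [[[0, 0, -8.4, 0, 0, 0, 0.4], [0, 0, -8.4, 0, 0, 0, 0.4], [0, 0, -8.4, 0, 0, 0, 0.4], [0, 0, -8.4, 0, 0, 0, 0.4], [0, 0, -8.4, 0, 0, 0, 0.4]]]}}

```text
time_s: 13.9
position: [0.4437, -0.0594, 0.2003]
tcp_rot: [[-0.047, 0.999, 0.0], [0.999, 0.047, -0.0], [-0.0, 0.0, -1.0]]
force: [-0.1, 0.2, 0.9]
opening: 0.703
```

Request:
{"api": "send_rows", "payload": {"moves": [[[0, 0, -8.4, 0, 0, 0, 0.4], [0, 0, -8.4, 0, 0, 0, 0.4], [0, 0, -8.4, 0, 0, 0, 0.4], [0, 0, -8.4, 0, 0, 0, 0.4], [0, 0, -8.4, 0, 0, 0, 0.4]]]}}

```text
time_s: 14.4
position: [0.4437, -0.0594, 0.2003]
tcp_rot: [[-0.703, 0.711, 0.0], [0.711, 0.703, -0.0], [-0.0, 0.0, -1.0]]
force: [-0.5, 0.3, 0.2]
opening: 0.7
```

Request:
{"api": "send_rows", "payload": {"moves": [[[0, 0, -8.4, 0, 0, 0, 0.4], [0, 0, -8.4, 0, 0, 0, 0.4], [0, 0, -8.4, 0, 0, 0, 0.4], [0, 0, -8.4, 0, 0, 0, 0.4], [0, 0, -8, 0, 0, 0, 0.4]]]}}

```text
time_s: 14.9
position: [0.4437, -0.0595, 0.2003]
tcp_rot: [[-0.998, 0.065, 0.0], [0.065, 0.998, 0.0], [-0.0, 0.0, -1.0]]
force: [0.5, 0.6, 0.3]
opening: 0.695
```

Request:
{"api": "send_rows", "payload": {"moves": [[[0, 0, 0, 0, 0, 2, 0.4], [0, 0, 0, 0, 0, 3, 0.4], [0, 0, 0, 0, 0, 2, 0.4], [0, 0, 0, 0, 0, 1, 0.4], [0, 0, 0, 0, 0, 0, 0.4]]]}}

```text
time_s: 15.4
position: [0.443, -0.0592, 0.1192]
tcp_rot: [[-0.997, 0.071, -0.003], [0.071, 0.997, 0.001], [0.003, 0.001, -1.0]]
force: [-0.3, 0.6, -0.4]
opening: 0.699
```

Run:
```python
from h import *
go([.4438,-.0590,.0725],86);s=readout.read_state();print(s["joint_positions"],s["force"],s["moment"])
```

```text
t 15.4 pos [ 0.443  -0.0592  0.1192] yhead 85.94 q6 -107.9
 shift cm [-0.1   0.02  4.67] turn -0.06
[-2.19933685e+01  2.71248306e+01  1.12673148e+02  1.32898171e-03
  4.03678318e+01 -1.07939395e+02] [-0.32294778  0.59376329 -0.40383369] [ 0.08520898 -0.1689641   0.00208385]
```

Request:
{"api": "send_rows", "payload": {"moves": [[[0, 0, 0, 0, 0, 1.5, 0.4], [0, 0, 0, 0, 0, 1.5, 0.4], [0, 0, 0, 0, 0, 0.9, 0.4], [0, 0, 0, 0, 0, 0.5, 0.4], [0, 0, 0, 0, 0, 0.2, 0.4]]]}}

```text
time_s: 15.9
position: [0.444, -0.0596, 0.0743]
tcp_rot: [[-0.998, 0.071, 0.0], [0.071, 0.998, -0.0], [-0.0, -0.0, -1.0]]
force: [0.4, 0.2, -0.2]
opening: 0.702
```

Request:
{"api": "send_rows", "payload": {"moves": [[[0, 0, 0, 0, 0, 0, 0.4], [0, 0, 0, 0, 0, 0, 0.4], [0, 0, 0, 0, 0, 0, -1], [0, 0, 0, 0, 0, 0, -1], [0, 0, 0, 0, 0, 0, -1]]]}}

```text
time_s: 16.4
position: [0.4438, -0.0595, 0.0744]
tcp_rot: [[-0.998, 0.071, 0.0], [0.071, 0.998, -0.0], [-0.0, -0.0, -1.0]]
force: [-0.5, -1.2, -0.5]
opening: 0.505
```

Request:
{"api": "send_rows", "payload": {"moves": [[[0, 0, 0, 0, 0, 0, -1], [0, 0, 0, 0, 0, 0, -1], [0, 0, 0, 0, 0, 0, -1], [0, 0, 0, 0, 0, 0, -1], [0, 0, 0, 0, 0, 0, -1]]]}}

```text
time_s: 16.9
position: [0.4435, -0.0589, 0.0743]
tcp_rot: [[-0.997, 0.071, -0.0], [0.071, 0.997, 0.001], [0.0, 0.001, -1.0]]
force: [1.0, 2.9, 1.2]
opening: 0.16
```

```bash
cat > st.py <<'E'
from h import *
s=readout.read_state();R=s["tcp_rot"];print(round(s["time_s"],2),np.round(s["position"],4),"yh",round(np.degrees(np.arctan2(R[1,1],R[0,1])),2),"q6",round(s["joint_positions"][5],2),"F",np.round(s["force"],1),"M",np.round(s["moment"],3),"tau6",round(s["tau"][5],3),"op",round(s["opening"],3))
E
python3 st.py
```

```text
16.9 [ 0.4435 -0.0589  0.0743] yh 85.91 q6 -107.94 F [1.  2.9 1.2] M [ 0.675 -0.28  -0.016] tau6 -0.005 op 0.16
```

Request:
{"api": "send_rows", "payload": {"moves": [[[0, 0, 5, 0, 0.06, 0, -1], [0, 0, 5, 0, 0, 0, -1], [0, 0, 5, 0, 0, 0, -1], [0, 0, 5, 0, 0, 0, -1], [0, 0, 5, 0, 0, 0, -1]]]}}

```text
time_s: 17.4
position: [0.4435, -0.0588, 0.0743]
tcp_rot: [[-0.873, 0.488, -0.0], [0.488, 0.873, 0.0], [0.0, -0.0, -1.0]]
force: [-0.6, 0.8, 0.8]
opening: 0.158
```

```bash
python3 st.py
```

```text
17.4 [ 0.4435 -0.0588  0.0743] yh 60.76 q6 -82.66 F [-0.6  0.8  0.8] M [ 0.195 -0.093  0.039] tau6 -0.569 op 0.158
```

Request:
{"api": "send_rows", "payload": {"moves": [[[0, 0, 5, 0, 0, 0, -1], [0, 0, 5, 0, 0, 0, -1], [0, 0, 5, 0, 0, 0, -1], [0, 0, 5, 0, 0, 0, -1], [0, 0, 5, 0, 0, 0, -1]]]}}

```text
time_s: 17.9
position: [0.4434, -0.0588, 0.0743]
tcp_rot: [[-0.584, 0.811, -0.001], [0.811, 0.584, 0.0], [0.0, -0.0, -1.0]]
force: [-0.4, 1.3, 1.2]
opening: 0.159
```

```bash
python3 st.py
```

```text
17.9 [ 0.4434 -0.0588  0.0743] yh 35.77 q6 -57.66 F [-0.4  1.3  1.2] M [ 0.194 -0.119  0.036] tau6 -0.569 op 0.159
```

Request:
{"api": "send_rows", "payload": {"moves": [[[0, 0, 3, 0, 0, 0, -1], [0, 0, 3, 0, 0, 0, -1], [0, 0, 3, 0, 0, 0, -1], [0, 0, 3, 0, 0, 0, -1], [0, 0, 3, 0, 0, 0, -1]]]}}

```text
time_s: 18.4
position: [0.4434, -0.0588, 0.0743]
tcp_rot: [[-0.357, 0.934, -0.001], [0.934, 0.357, -0.0], [0.0, -0.001, -1.0]]
force: [-0.3, 0.8, 1.9]
opening: 0.157
```

```bash
python3 st.py;python3 - <<'E'
from h import *
for i in range(3):capture("scene");print(np.round(readout.read_state()["moment"][2],3))
cv2.imwrite("pics/s5.png",cv2.resize(capture("scene")[200:350,230:390],(640,600),interpolation=cv2.INTER_CUBIC))
E
```

```text
18.4 [ 0.4434 -0.0588  0.0743] yh 20.9 q6 -42.77 F [-0.3  0.8  1.9] M [0.188 0.021 0.151] tau6 -0.181 op 0.157
0.033
0.145
0.085
```

View pics/s5.png

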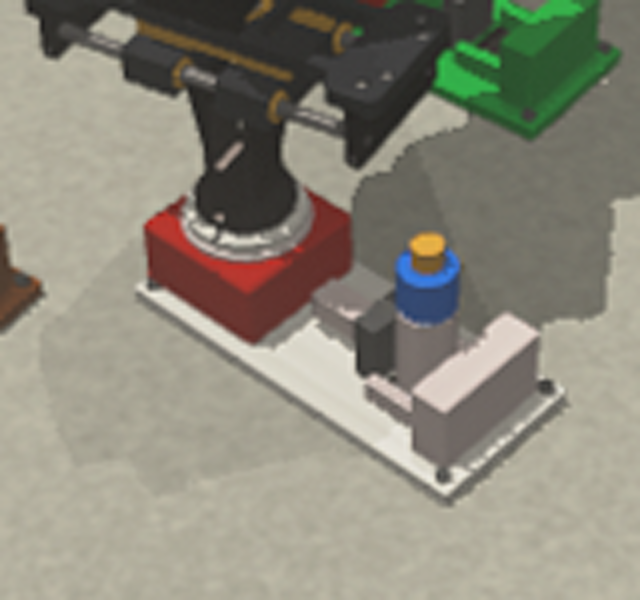

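The scene view shows the sensor upright, the jaw moving towards it, and the mark still over the tick at (218,218). The moment reading is noisy, so I average it.

```bash
cat > av.py <<'E'
from h import *
M=[];T=[]
for i in range(8):
    capture("scene");s=readout.read_state();M.append(s["moment"][2]);T.append(s["tau"][5])
R=s["tcp_rot"];print(round(s["time_s"],2),"turned",round((85.9-np.degrees(np.arctan2(R[1,1],R[0,1])))%360,2),"Mz",round(np.mean(M),3),"+-",round(np.std(M)/8**.5,3),"tau6",round(np.mean(T),4),round(np.std(T),4))
E
python3 av.py
```

```text
19.0 turned 64.93 Mz 0.12 +- 0.009 tau6 0.1301 0.0079
```

Request:
{"api": "send_rows", "payload": {"moves": [[[0, 0, 3, 0, 0, 0, -1], [0, 0, 3, 0, 0, 0, -1], [0, 0, 4, 0, 0, 0, -1], [0, 0, 0, 0, 0, 0, -1], [0, 0, 0, 0, 0, 0, -1]]]}}

```text
time_s: 19.5
position: [0.4435, -0.0588, 0.0743]
tcp_rot: [[-0.191, 0.982, -0.0], [0.982, 0.191, 0.0], [0.0, -0.0, -1.0]]
force: [-1.9, 0.9, 3.0]
opening: 0.154
```

```bash
python3 av.py
```

```text
19.9 turned 74.93 Mz 0.099 +- 0.007 tau6 0.1065 0.0069
```

tau6 at rest tracks Mz with little noise. It reads about 0.11–0.13, so the jaw is being driven.

```bash
sed -i 's/range(8)/range(3)/;s/8\*\*.5/3**.5/' av.py
```

Request:
{"api": "send_rows", "payload": {"moves": [[[0, 0, 3, 0, 0, 0, -1], [0, 0, 3, 0, 0, 0, -1], [0, 0, 2, 0, 0, 0, -1], [0, 0, 0, 0, 0, 0, -1], [0, 0, 0, 0, 0, 0, -1]]]}}

```text
time_s: 20.4
position: [0.4435, -0.0587, 0.0742]
tcp_rot: [[-0.052, 0.999, -0.001], [0.999, 0.052, 0.0], [0.0, -0.001, -1.0]]
force: [-2.7, 0.8, 3.5]
opening: 0.154
```

```bash
python3 av.py
```

```text
20.55 turned 82.92 Mz 0.1 +- 0.007 tau6 0.1072 0.0017
```

Request:
{"api": "send_rows", "payload": {"moves": [[[0, 0, 3, 0, 0, 0, -1], [0, 0, 3, 0, 0, 0, -1], [0, 0, 2, 0, 0, 0, -1], [0, 0, 0, 0, 0, 0, -1], [0, 0, 0, 0, 0, 0, -1]]]}}

```text
time_s: 21.05
position: [0.4435, -0.0587, 0.0742]
tcp_rot: [[0.087, 0.996, -0.001], [0.996, -0.087, 0.0], [0.0, -0.001, -1.0]]
force: [-2.7, 0.2, 4.1]
opening: 0.165
```

```bash
python3 av.py
```

```text
21.2 turned 90.92 Mz 0.092 +- 0.017 tau6 0.1068 0.0018
```

Request:
{"api": "send_rows", "payload": {"moves": [[[0, 0, 3, 0, 0, 0, -1], [0, 0, 3, 0, 0, 0, -1], [0, 0, 2, 0, 0, 0, -1], [0, 0, 0, 0, 0, 0, -1], [0, 0, 0, 0, 0, 0, -1]]]}}

```text
time_s: 21.7
position: [0.4435, -0.0587, 0.0742]
tcp_rot: [[0.225, 0.974, -0.001], [0.974, -0.225, 0.0], [0.0, -0.001, -1.0]]
force: [-2.9, 0.9, 4.7]
opening: 0.162
```

```bash
python3 av.py
```

```text
21.85 turned 98.92 Mz 0.105 +- 0.023 tau6 0.1078 0.0019
```

Request:
{"api": "send_rows", "payload": {"moves": [[[0, 0, 3, 0, 0, 0, -1], [0, 0, 3, 0, 0, 0, -1], [0, 0, 2, 0, 0, 0, -1], [0, 0, 0, 0, 0, 0, -1], [0, 0, 0, 0, 0, 0, -1]]]}}

```text
time_s: 22.35
position: [0.4435, -0.0587, 0.0742]
tcp_rot: [[0.358, 0.934, -0.0], [0.934, -0.358, 0.0], [0.0, -0.001, -1.0]]
force: [-3.4, 1.4, 3.7]
opening: 0.16
```

```bash
python3 av.py
```

```text
22.5 turned 106.92 Mz 0.148 +- 0.015 tau6 0.12 0.002
```

Request:
{"api": "send_rows", "payload": {"moves": [[[0, 0, 2, 0, 0, 0, -1], [0, 0, 2, 0, 0, 0, -1], [0, 0, 1, 0, 0, 0, -1], [0, 0, 0, 0, 0, 0, -1], [0, 0, 0, 0, 0, 0, -1]]]}}

```text
time_s: 23.0
position: [0.4435, -0.0587, 0.0742]
tcp_rot: [[0.439, 0.899, -0.0], [0.899, -0.439, 0.0], [0.0, -0.001, -1.0]]
force: [-2.8, 2.8, 4.8]
opening: 0.158
```

```bash
python3 av.py
```

```text
23.15 turned 111.94 Mz 0.146 +- 0.01 tau6 0.1337 0.0017
```

Request:
{"api": "send_rows", "payload": {"moves": [[[0, 0, 2, 0, 0, 0, -1], [0, 0, 2, 0, 0, 0, -1], [0, 0, 1, 0, 0, 0, -1], [0, 0, 0, 0, 0, 0, -1], [0, 0, 0, 0, 0, 0, -1]]]}}

```text
time_s: 23.65
position: [0.4435, -0.0587, 0.0742]
tcp_rot: [[0.515, 0.857, -0.001], [0.857, -0.515, 0.0], [-0.0, -0.001, -1.0]]
force: [-4.7, 2.6, 5.1]
opening: 0.157
```

```bash
python3 av.py
```

```text
23.8 turned 116.94 Mz 0.145 +- 0.015 tau6 0.1309 0.0017
```

Request:
{"api": "send_rows", "payload": {"moves": [[[0, 0, 2, 0, 0, 0, -1], [0, 0, 2, 0, 0, 0, -1], [0, 0, 1, 0, 0, 0, -1], [0, 0, 0, 0, 0, 0, -1], [0, 0, 0, 0, 0, 0, -1]]]}}

```text
time_s: 24.3
position: [0.4436, -0.0588, 0.0742]
tcp_rot: [[0.588, 0.809, -0.0], [0.809, -0.588, 0.0], [-0.0, -0.0, -1.0]]
force: [-4.2, 2.8, 5.1]
opening: 0.159
```

```bash
python3 av.py
```

```text
24.45 turned 121.94 Mz 0.125 +- 0.012 tau6 0.1307 0.0017
```

Request:
{"api": "send_rows", "payload": {"moves": [[[0, 0, 2, 0, 0, 0, -1], [0, 0, 2, 0, 0, 0, -1], [0, 0, 1, 0, 0, 0, -1], [0, 0, 0, 0, 0, 0, -1], [0, 0, 0, 0, 0, 0, -1]]]}}

```text
time_s: 24.95
position: [0.4435, -0.0587, 0.0742]
tcp_rot: [[0.656, 0.754, -0.0], [0.754, -0.656, 0.0], [-0.0, -0.001, -1.0]]
force: [-4.0, 2.3, 4.5]
opening: 0.154
```

```bash
python3 av.py
python3 - <<'E'
from h import *
cv2.imwrite("pics/s6.png",cv2.resize(capture("scene")[200:350,230:390],(640,600),interpolation=cv2.INTER_CUBIC))
E
```

```text
25.1 turned 126.93 Mz 0.145 +- 0.01 tau6 0.1583 0.0
```

View pics/s6.png

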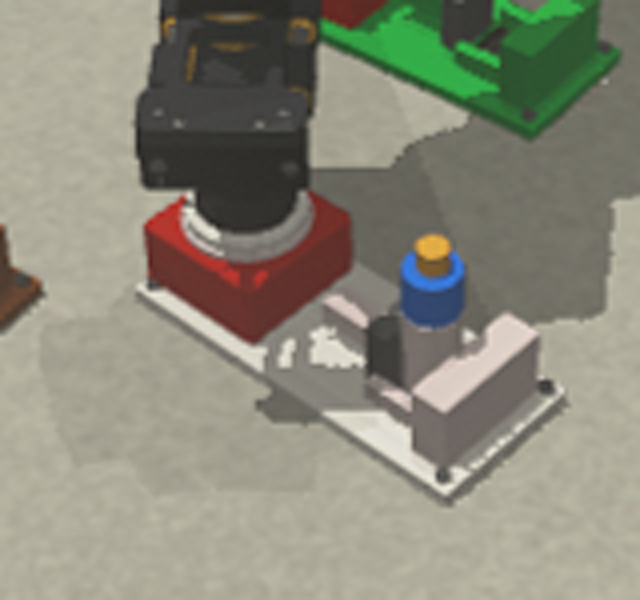

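The jaw has closed onto the sensor, which is still upright and now at the fixed jaw. tau6 has risen to 0.158, so I use finer steps.

Request:
{"api": "send_rows", "payload": {"moves": [[[0, 0, 2, 0, 0, 0, -1], [0, 0, 1, 0, 0, 0, -1], [0, 0, 1, 0, 0, 0, -1], [0, 0, 0, 0, 0, 0, -1], [0, 0, 0, 0, 0, 0, -1]]]}}

```text
time_s: 25.65
position: [0.4435, -0.0587, 0.0742]
tcp_rot: [[0.707, 0.707, -0.0], [0.707, -0.707, 0.0], [-0.0, -0.0, -1.0]]
force: [-4.3, 1.7, 4.7]
opening: 0.16
```

```bash
python3 av.py
```

```text
25.8 turned 130.92 Mz 0.163 +- 0.017 tau6 0.1912 0.0
```

Request:
{"api": "send_rows", "payload": {"moves": [[[0, 0, 2, 0, 0, 0, -1], [0, 0, 1, 0, 0, 0, -1], [0, 0, 1, 0, 0, 0, -1], [0, 0, 0, 0, 0, 0, -1], [0, 0, 0, 0, 0, 0, -1]]]}}

```text
time_s: 26.3
position: [0.4436, -0.0587, 0.0742]
tcp_rot: [[0.756, 0.655, -0.0], [0.655, -0.756, 0.0], [0.0, -0.001, -1.0]]
force: [-5.0, 2.0, 4.4]
opening: 0.159
```

```bash
python3 av.py
```

```text
26.45 turned 134.99 Mz 0.009 +- 0.003 tau6 0.004 0.0001
```

Request:
{"api": "send_rows", "payload": {"moves": [[[0, 0, 2, 0, 0, 0, -1], [0, 0, 1, 0, 0, 0, -1], [0, 0, 1, 0, 0, 0, -1], [0, 0, 0, 0, 0, 0, -1], [0, 0, 0, 0, 0, 0, -1]]]}}

```text
time_s: 26.95
position: [0.4435, -0.0587, 0.0742]
tcp_rot: [[0.8, 0.601, -0.0], [0.601, -0.8, 0.0], [-0.0, -0.001, -1.0]]
force: [-5.3, 1.4, 4.6]
opening: 0.16
```

```bash
python3 av.py
```

```text
27.1 turned 138.99 Mz -0.0 +- 0.025 tau6 -0.0034 0.0001
```

The torque climbed to over 0.19 and then dropped to about 0, which is one click. I stop, release and lift.

Request:
{"api": "send_rows", "payload": {"moves": [[[0, 0, 0, 0, 0, 0, -0.5], [0, 0, 0, 0, 0, 0, -0.2], [0, 0, 0, 0, 0, 0, 0.2], [0, 0, 0, 0, 0, 0, 0.4], [0, 0, 0, 0, 0, 0, 0.4]]]}}

```text
time_s: 27.6
position: [0.4446, -0.0593, 0.0743]
tcp_rot: [[0.799, 0.601, 0.002], [0.601, -0.799, -0.001], [0.001, 0.002, -1.0]]
force: [0.4, -0.3, -0.2]
opening: 0.53
```

Request:
{"api": "send_rows", "payload": {"moves": [[[0, 0, 0, 0, 0, -0.5, 0.4], [0, 0, 0, 0, 0, -2, 0.4], [0, 0, 0, 0, 0, -4, 0.4], [0, 0, 0, 0, 0, -4, 0.4], [0, 0, 0, 0, 0, -2, 0.4]]]}}

```text
time_s: 28.1
position: [0.4452, -0.0593, 0.2025]
tcp_rot: [[0.799, 0.601, 0.005], [0.601, -0.799, -0.002], [0.003, 0.005, -1.0]]
force: [0.4, -0.5, -1.0]
opening: 0.7
```

Request:
{"api": "send_rows", "payload": {"moves": [[[0, 0, 0, 0, 0, 0, 0.4], [0, 0, 0, 0, 0, 0, 0.4], [0, 0, 0, 0, 0, 0, 0.4], [0, 0, 0, 0, 0, 0, 0.4], [0, 0, 0, 0, 0, 0, 0.4]]]}}

```text
time_s: 28.6
position: [0.4431, -0.0586, 0.1982]
tcp_rot: [[0.799, 0.601, -0.002], [0.601, -0.799, 0.001], [-0.001, -0.002, -1.0]]
force: [0.7, 0.8, 0.0]
opening: 0.701
```

```bash
python3 - <<'E'
from h import *
m=camera_model("wrist");w=capture("wrist");np.savez("w7.npz",**m)
s=capture("scene");np.set_printoptions(suppress=True)
k=proj(m,[.4438,-.059,.065]).astype(int);print(k)
x0,y0=max(0,k[0]-50),max(0,k[1]-50);print(x0,y0)
a=cv2.resize(w[y0:y0+100,x0:x0+100],(400,400),interpolation=cv2.INTER_CUBIC)
b=cv2.resize(s[220:320,260:360],(400,400),interpolation=cv2.INTER_CUBIC)
cv2.imwrite("pics/w7.png",np.hstack([a,b]))
for t in["bottle","beaker","wrench","sensor"]:
    r=spot_in("scene",t)[:1];print(t,[np.round(q["location"],3) for q in r])
E
python3 st.py
```

```text
[321 225]
271 175
bottle [array([0.525, 0.232, 0.045])]
beaker [array([0.679, 0.206, 0.055])]
wrench [array([ 0.688, -0.21 ,  0.008])]
sensor [array([ 0.574, -0.053,  0.081])]
28.9 [ 0.4437 -0.0588  0.1991] yh -53.05 q6 31.14 F [ 0.5 -0.2  0.2] M [ 0.017 -0.048  0.036] tau6 -0.0 op 0.698
```

View pics/w7.png

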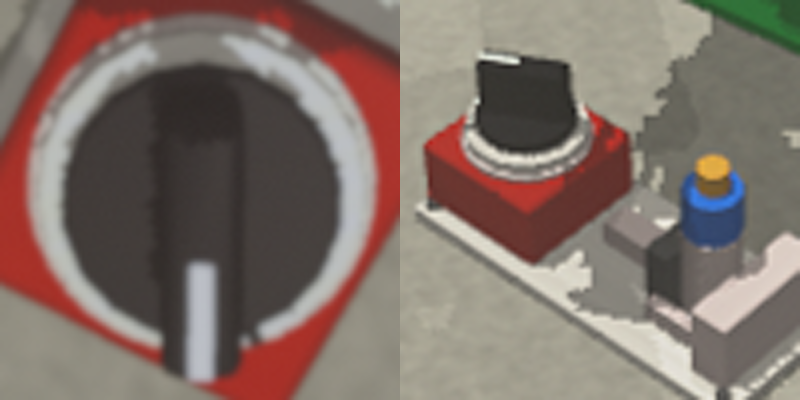

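The white line points straight down at (200,320), and the collar tick shows at (253,335). The knob is therefore about 19–20° ahead clockwise, which is one click. The sensor is upright between the jaws and the bystanders have not moved.

```bash
python3 -c "
from h import *
print(bot.hand_in())"
```

```text
the job is handed in; nothing more can be done
None
```

The sensor is clamped in the aluminium stand and the job is handed in, at about 29 s of robot time.

**Placing:** I set the sensor down upright in the pocket. Contact came at the expected height with about 3 N of upward force, and then I let go.

**Clamping:** I turned the knob about 139° clockwise in a single grasp, without the suggested regrasp, because the wrist joint had enough range. The torque rose from about 0.11 to 0.19 N m at my last reading before it dropped to about 0 at one click. I stopped there and let go. I never read the quoted 0.2–0.25 peak directly, because the drop fell between two readings.

**Last checks:**
- **Knob:** it rests about 19–20° ahead of the collar tick, which agrees with one click.
- **Sensor:** it stands upright between the jaw and the fixed jaw.
- **Bystanders:** the bottle, beaker and wrench read within about 4 mm of where they started, which is the detector's accuracy.
- **Gripper:** it is open, about 10 cm above the knob and touching nothing.

No check failed. The wrist moment reading was noisy, so I judged the torque by the last joint's own torque, which followed its average.

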